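# Start two conduit union rings without crossing their threads

### The arm

A 6-joint arm with a two-finger parallel gripper is mounted at the origin on the work surface. World frame = base frame: x ahead of the robot, y to its left, z up, the work surface at z = 0. Lengths are in m, angles in degrees, forces in N, time in s.
With the tool pointing down it reaches from about 0.35 to 0.875 m from the base axis. Payload 4.2 kg.
Tool frame: the origin (TCP) lies at the very end of the fingers, on their centre line; the grasp point (between the pads) lies 19 mm behind it (r.grip_point_offset is the distance from the TCP to the grasp point, in m); z points along the fingers, y is the line along which they close (so a half turn about z gives the same grasp; the last joint's range is limited). The gripper opens to 87 mm and grips with 3 to 60 N. Pads are 19 mm wide; open, the fingers measure 117 mm over their backs; the gripper's body (75 mm by 190 mm) begins 51 mm behind the grasp point.
Start: joints at [88.614, 22.042, 0.453, 0, -68.411, -14.817], TCP at [0.174, 0.6, 0.223] pointing down, gripper open.
Joint ranges: [-179.83, 179.83], [-69.29, 118.12], [-61.27, 80.66], [-181.25, 117.63], [-171.15, -9.14], [-177.46, 177.46]. Speed limits (degrees/s): [159.86, 159.86, 180, 180, 180, 180].

### API

Orientations are given as a 3x3 rotation matrix whose columns are the frame's x, y, z axes.
In Python, from station import r, cams gives the robot as it stands. The module is installed in compiled form; this text tells all that it offers.
- The arm moves only by the shell command python3 -m handwheel 'ROWS'. ROWS is JSON, a list that holds one entry, the list of rows, each a list of 7 numbers: the turn, a rotation vector about the tool's x, y, z in units of 6 degrees (1.0 is 6 degrees), then the shift along the tool's x, y, z in m, then the finger opening in m, from 0 to 0.087. In form: [[[ax, ay, az, x, y, z, jaw], ...]]. A call has 1 to 12 rows; each row shifts and turns the commanded pose from where the row before left it, along the tool's axes as they then stand; what a row does not reach is not made up. A row lasts 1/10 s, in which the tool goes at most 50 mm and 8.59 degrees, less where a joint would pass 70% of its speed; a pose out of reach is approached as far as the arm can. A call with a gripper value outside its range is refused whole. The fingers move at their own pace and stop on an object; the grip force is fixed at half the most. Time passes only in rows, so rows that do not move let the fingers close. It gives the time, the measured TCP pose, the force, the opening and the grip force at its end, in the units of the state.
- r.sense(): the state, without advancing time (a new reading comes with each control period).
- cams.capture(name): name is "side" or "top" or "wrist"; returns the picture (420x560x3 uint8, red, green, blue); there is no depth.
- cams.get_calibration(name): a dict with "camera_matrix" (3x3 intrinsics, pixels), "rvec" (rotation vector, rad) and "tvec" (3), from world to camera coordinates, as OpenCV has them; the wrist camera has in their place "T_tool_cam" (4x4, takes a point from camera to tool coordinates, whose origin is the TCP and whose axes are the flange's). Camera axes: x right, y down, z forward; pixel columns grow to the right and rows downward; lengths in m; the calibration is good to about 2 mm. The wrist camera is an equidistant fisheye: a pixel r from the principal point sees the ray r / f radians off the axis. A picture is of the moment at which its call begins: read the wrist's pose just before it. get_calibration takes no time and is no camera call.
- r.finish_job(): hands the job in; it is judged then, once.
The state is a dict: "time_s": time; "joints": joint angles; "joint_velocities": joint speeds; "effort": joint torques, N m; "tcp_pos": TCP position; "ee_rot": TCP orientation; "wrist_force": force on the tool from outside, world axes, zero at the start; "moment": the same for the moment, N m; "gripper_width": opening from 0.0 (shut) to 1.0 (fully open); "gripper_force": force on a finger pad.
Only numpy, scipy, OpenCV 4.12 (cv2) and the standard library are available. Lean on these libraries where they do the work, as an engineer would, in place of code of your own. Each camera call takes 0.05 s, during which the arm holds its last target. There are 200 camera calls.

### The job

The two orange union rings in the white wiring box stand loose at the start of their threads: turn each one clockwise by hand, gently, until it is snug on its rubber seal, and let go. If a ring stiffens early its thread is crossed: stop at once, do not force it, back it off all the way to where it began and start it again. Leave everything else where it is.

Things in the scene. Friction and masses are not known exactly. Their poses are not given: they have to be found in the camera images.
- wiring_box: white wiring box lying on its back: plate 300 x 460 mm, top 8 mm above the table, 22 mm rims, a 92 mm tall vented wall along its -x side with 50 mm returns. Router, power strip, terminal block and splitter are fixed on it, none above 38 mm or nearer than 65 mm to a union's axis. Origin under the plate's centre; x points away from the tall wall, y along the 460 mm side. Fixed.
- neck_a: fixed upright grey threaded neck of union a. Origin on its axis at the plate's top face; z up. Hexagonal foot 47 mm across up to 12 mm, collar with black rubber seal 39 mm across up to 27 mm, 32 mm thread above. A grey conduit tail, 27 mm across, stands out of the ring up to 70 mm and sinks with it.
- neck_b: neck of union b, like neck_a.
- ring_a: captive orange ribbed union ring, round, 44 mm across, 24 mm tall; origin on its axis at mid height, 44 mm above the neck's origin at its back stop. Right-hand coarse thread: clockwise from above it sinks 12 mm per turn (the hand follows it down). It starts within 0.15 rad of the back stop, cannot be lifted off, and turns with about 0.06 to 0.12 N m.
- ring_b: ring of union b, like ring_a. Neither, one or both rings may be crossed; it cannot be seen. Crossed, it binds 0.85 to 1.3 rad from the back stop, the torque climbing by 1.2 N m per rad; once backed off to the stop it lets go of the wrong thread and then starts true. True, it runs freely for 2.0 to 2.6 rad from the stop, then meets the seal.
- seal_top_a (a point): centre of the top of the black rubber seal of union a, 27 mm above the neck's origin; the ring's lower face meets it. On the seal the torque climbs by 1.2 N m per rad: snug is 0.15 to 0.4 N m, and friction keeps the ring there when let go. More than about 0.46 N m, here or on a crossed thread (25 N on its flanks), spoils the union.
- seal_top_b (a point): the same point of union b.
- blank_plug: grey plastic blanking plug, 36 mm across its head, 13 mm tall, loose on the plate of the box between the unions; origin under its centre. A bystander.
- spare_seal: black rubber seal ring, 39 mm across, 6 mm thick, loose on the plate of the box; origin under its centre. A bystander.
- spare_ring: loose spare orange union ring, 41 mm across, 24 mm tall, lying on the mat away from the box; origin under its centre. A bystander.
- screwdriver: hand screwdriver with a red handle, 200 mm long, on the mat; a bystander.
- tape_roll: roll of cream tape, 90 mm across, 19 mm tall, on the mat; a bystander.
- carton: cardboard carton 90 x 130 x 55 mm on the mat; a bystander.
- marker: black marker pen, 16 mm thick, 140 mm long, on the mat; a bystander.

How it is judged:
By the outcome, as a careful person would: the job done as asked, in the order asked, and still so for the second after the job is handed in, with the robot touching nothing.
It also fails if it takes over 72 s, if anything falls off the work surface, if the arm or the gripper's body presses on something with over 40 N, if the wrist force passes 120 N, or if a joint passes its speed limit or range.

## Working session

There is one attempt and no reset: what is moved stays moved. The work goes in short steps, Python scripts to look and compute and a shell command to move; the robot and the scene stay as the last step left them, time stands still between calls to the robot, and variables do not carry over. Pictures are saved under pics/ and viewed, at most 10 in all, crops included, and the job is handed in when it is done.

```bash
mkdir -p pics; python3 - <<'E'
from station import r,cams
import cv2
s=r.sense();print(s)
print(r.grip_point_offset)
for n in("top","side","wrist"):
    im=cams.capture(n);cv2.imwrite(f"pics/{n}0.png",im[:,:,::-1])
    print(n,cams.get_calibration(n))
E
```

```text
{'time_s': 0.0, 'joints': array([ 8.86129600e+01,  2.20905982e+01,  3.79605982e-01, -3.04110835e-02,
       -6.84116859e+01, -1.48175769e+01]), 'joint_velocities': array([ 0.09871111, -0.02817246, -0.0191645 ,  0.04342565,  0.04812729,
        0.11615539]), 'effort': array([ 3.72450249e-04, -3.90657520e+01,  1.87400919e+01,  4.21957880e+00,
        1.09862076e-02, -1.98451899e-04]), 'tcp_pos': array([0.17421354, 0.59959252, 0.22145646]), 'ee_rot': array([[ 9.60216555e-01, -2.79255921e-01, -5.45223210e-04],
       [-2.79256444e-01, -9.60214199e-01, -2.12851260e-03],
       [ 7.08686784e-05,  2.19609013e-03, -9.99997586e-01]]), 'wrist_force': array([1.03707984, 0.30615394, 0.54697048]), 'moment': array([ 0.02117637, -0.07427679, -0.00767864]), 'gripper_force': 0.0, 'gripper_width': 1.0027261138562786}
0.0187
top {'camera_matrix': array([[499.51413703,   0.        , 269.83297766],
       [  0.        , 499.51413703, 210.40091677],
       [  0.        ,   0.        ,   1.        ]]), 'rvec': array([ 2.1857605 , -2.16084265,  0.11882705]), 'tvec': array([0.00502538, 0.5134892 , 1.59020388])}
side {'camera_matrix': array([[510.87801358,   0.        , 278.55188039],
       [  0.        , 510.87801358, 205.79505638],
       [  0.        ,   0.        ,   1.        ]]), 'rvec': array([ 2.32922629, -0.78065495,  0.27828665]), 'tvec': array([-0.40698155,  0.31767803,  1.18018229])}
wrist {'camera_matrix': array([[325.1922621 ,   0.        , 280.12565664],
       [  0.        , 325.1922621 , 205.1040528 ],
       [  0.        ,   0.        ,   1.        ]]), 'T_tool_cam': array([[ 1.06586937e-03, -9.56556561e-01, -2.91544866e-01,
         7.97674077e-02],
       [ 9.99999276e-01,  8.56481171e-04,  8.45824922e-04,
         1.27179339e-03],
       [-5.59376692e-04, -2.91545556e-01,  9.56556781e-01,
        -1.61453306e-01],
       [ 0.00000000e+00,  0.00000000e+00,  0.00000000e+00,
         1.00000000e+00]])}
```

View pics/top0.png

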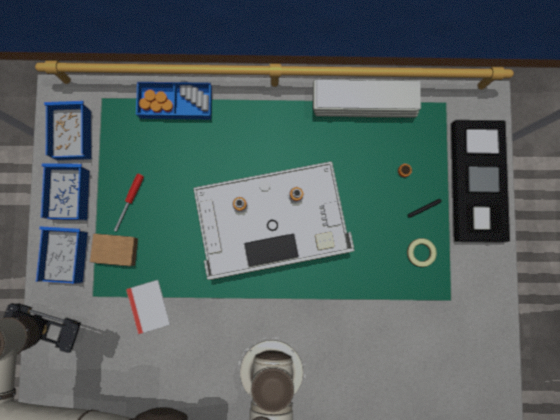

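View pics/side0.png

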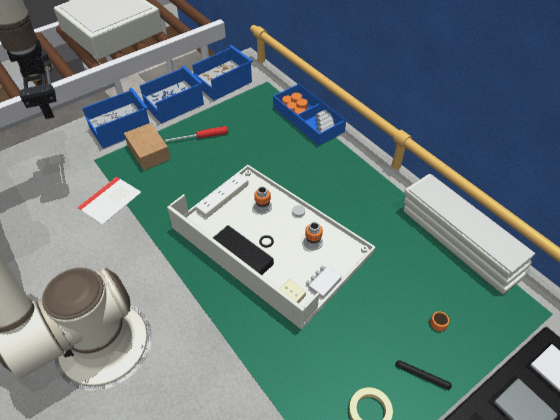

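```bash
cat > h.py <<'E'
import numpy as np,cv2
from station import r,cams
def fixed(n,uv,z):
    c=cams.get_calibration(n);R=cv2.Rodrigues(c["rvec"])[0];o=-R.T@c["tvec"]
    d=R.T@np.linalg.inv(c["camera_matrix"])@[*uv,1.];return o+d*(z-o[2])/d[2]
def wrist(uv,z,s):
    c=cams.get_calibration("wrist");K=c["camera_matrix"];T=c["T_tool_cam"]
    p=(np.array(uv)-K[:2,2])/K[0,0];t=np.hypot(*p)
    d=np.array([*(p/t*np.sin(t)),np.cos(t)]);R=s["ee_rot"]
    d=R@T[:3,:3]@d;o=R@T[:3,3]+s["tcp_pos"];return o+d*(z-o[2])/d[2]
E
python3 - <<'E'
import cv2
im=cv2.imread("pics/top0.png")[170:250,190:350]
cv2.imwrite("pics/topc.png",cv2.resize(im,None,fx=5,fy=5,interpolation=cv2.INTER_CUBIC))
E
```

```text
(no output)
```

View pics/topc.png

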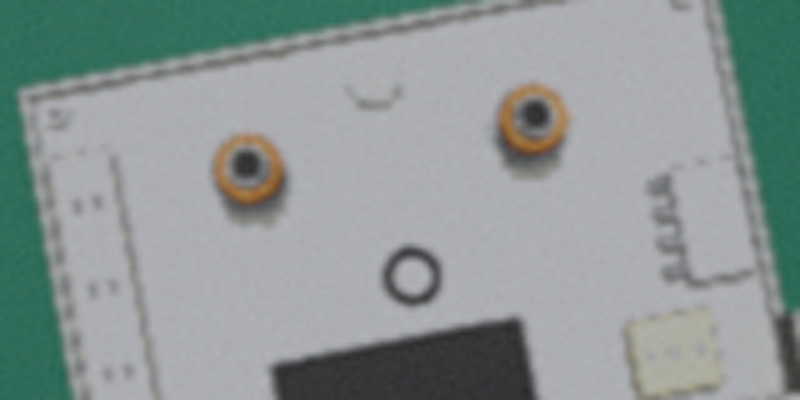

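```bash
python3 - <<'E'
from h import *
for uv,z in [((239.8,203.8),.064),((239.4,202.8),.078),((296.8,193.8),.064),((297.2,192.6),.078),((207,277),.05),((352,253),.05)]:
    print(uv,z,fixed("top",uv,z))
E
```

```text
(239.8, 203.8) 0.064 [0.52937893 0.10637691 0.064     ]
(239.4, 202.8) 0.078 [0.53091946 0.10694099 0.078     ]
(296.8, 193.8) 0.064 [ 0.56346303 -0.07372742  0.064     ]
(297.2, 192.6) 0.078 [ 0.56538073 -0.07410062  0.078     ]
(207, 277) 0.05 [0.29834975 0.20613622 0.05      ]
(352, 253) 0.05 [ 0.37857546 -0.25038683  0.05      ]
```

```bash
python3 -m handwheel '[[[0,0,0,0.02,0.0155,0,0.087],[0,0,0,0.039,0.0305,0,0.087],[0,0,0,0.039,0.0305,0,0.087],[0,0,0,0.039,0.0305,0,0.087],[0,0,0,0.039,0.0305,0,0.087],[0,0,0,0.039,0.0305,0,0.087],[0,0,0,0.039,0.0305,0,0.087],[0,0,0,0.039,0.0305,0,0.087],[0,0,0,0.039,0.0305,0,0.087],[0,0,0,0.039,0.0305,0,0.087],[0,0,0,0.039,0.0305,0,0.087],[0,0,0,0.039,0.0305,0,0.087]]]'
python3 -m handwheel '[[[0,0,0,0.03,0.023,0.01,0.087],[0,0,-1.2,0,0,0.02,0.087],[0,0,-1.2,0,0,0.01,0.087],[0,0,-1.2,0,0,0.005,0.087],[0,0,-1.0,0,0,0,0.087],[0,0,0,0,0,0,0.087],[0,0,0,0,0,0,0.087]]]'
python3 - <<'E'
from h import *
s=r.sense();print(s['time_s'],s['tcp_pos'],s['ee_rot'],s['joints'],s['moment'],s['wrist_force'])
cv2.imwrite("pics/w1.png",cams.capture("wrist")[:,:,::-1])
E
```

```text
time_s: 1.35
tcp_pos: [0.5083, 0.1359, 0.2226]
ee_rot: [[0.96, -0.279, -0.0], [-0.279, -0.96, 0.0], [-0.0, -0.0, -1.0]]
wrist_force: [1.4, 1.4, 0.3]
gripper_width: 0.995
gripper_force: 0.0
time_s: 2.05
tcp_pos: [0.5299, 0.1074, 0.1775]
ee_rot: [[0.981, 0.195, -0.0], [0.195, -0.981, -0.0], [-0.0, 0.0, -1.0]]
wrist_force: [0.3, -0.9, -0.3]
gripper_width: 1.003
gripper_force: 0.0
2.05 [0.52994624 0.10735231 0.1774855 ] [[ 9.80724599e-01  1.95395084e-01 -1.50714158e-04]
 [ 1.95395078e-01 -9.80724610e-01 -5.04245039e-05]
 [-1.57661784e-04  2.00037466e-05 -9.99999987e-01]] [ 2.86403666e+01  1.60732887e+01 -1.52795037e+01 -1.87734287e-03
 -5.86561710e+01  7.26284142e+01] [-0.02330719 -0.06408563 -0.00707837] [ 0.25990678 -0.92217826 -0.26558776]
```

View pics/w1.png

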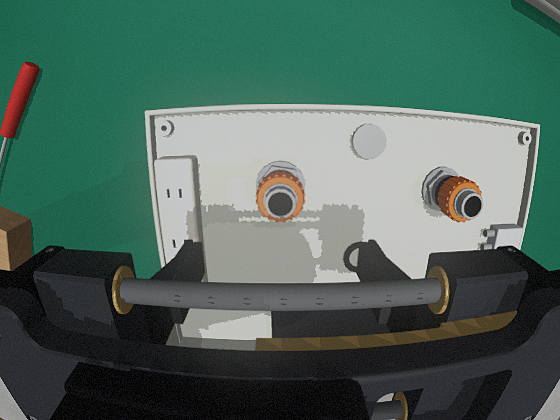

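```bash
python3 - <<'E'
from h import *
s=r.sense()
for uv,z in [((279,204),.078),((280,193),.064),((468,206),.078),((458,199),.064)]: print(uv,z,wrist(uv,z,s))
for c in (((239.4,202.8)),):pass
E
```

```text
(279, 204) 0.078 [0.53057859 0.10734227 0.078     ]
(280, 193) 0.064 [0.53646266 0.1076732  0.064     ]
(468, 206) 0.078 [ 0.56400177 -0.06856821  0.078     ]
(458, 199) 0.064 [ 0.56600834 -0.06401377  0.064     ]
```

```bash
python3 -m handwheel '[[[0,0,0,0.0005,0,0.03,0.075],[0,0,0,0,0,0.04,0.07],[0,0,0,0,0,0.04,0.065],[0,0,0,0,0,0.02,0.06],[0,0,0,0,0,0.01,0.055],[0,0,0,0,0,0,0.05],[0,0,0,0,0,0,0.05]]]'
python3 -c "
from h import *
for i in range(1):
  s=r.sense();print(s['tcp_pos'],s['moment'],s['wrist_force'],s['gripper_width']*.087)"
python3 -m handwheel '[[[0,0,0,0,0,0,0.046],[0,0,0,0,0,0,0.03],[0,0,0,0,0,0,0.03],[0,0,0,0,0,0,0.03]]]'
python3 -c "
from h import *
s=r.sense();print(s['tcp_pos'],s['joints'],s['moment'],s['wrist_force'],s['gripper_width']*.087,s['effort'])"
```

```text
time_s: 2.8
tcp_pos: [0.5315, 0.108, 0.0386]
ee_rot: [[0.98, 0.198, 0.002], [0.198, -0.98, 0.001], [0.002, -0.0, -1.0]]
wrist_force: [0.2, 0.9, 1.0]
gripper_width: 0.596
gripper_force: 0.0
[0.53148834 0.10795087 0.03864226] [-0.02688946 -0.01519141  0.02829719] [0.22731851 0.89784437 0.98680898] 0.05181861011180693
time_s: 3.2
tcp_pos: [0.5313, 0.1078, 0.0388]
ee_rot: [[0.98, 0.198, 0.002], [0.198, -0.98, 0.001], [0.002, -0.0, -1.0]]
wrist_force: [-0.4, -0.2, 6.0]
gripper_width: 0.499
gripper_force: 30.0
[0.53131536 0.10776915 0.0387689 ] [ 2.86217769e+01  2.58929810e+01 -2.42132954e+01  3.32630080e-02
 -3.97577990e+01  7.27683946e+01] [-0.10492321  0.18363493 -0.0120696 ] [-0.35165718 -0.18086913  6.00309798] 0.043406279504716955 [-3.03043064e-02 -3.38717222e+01  1.18546861e+01  2.41354041e+00
  2.31562299e-01  1.27951516e-02]
```

```bash
cat > p.py <<'E'
from h import *
s=r.sense();R=s['ee_rot'];print(s['time_s'],'yaw',np.degrees(np.arctan2(R[1,0],R[0,0])).round(2),'tcp',s['tcp_pos'].round(4),'M',s['moment'].round(3),'F',s['wrist_force'].round(1),'j6',s['joints'][5].round(1),'w',round(s['gripper_width']*87,1),s['effort'][5].round(3))
E
python3 p.py; python3 -m handwheel '[[[0,0,0.7,0,0,0.00014,0.03],[0,0,0.7,0,0,0.00014,0.03],[0,0,0.6,0,0,0.00012,0.03],[0,0,0,0,0,0,0.03]]]' >/dev/null; python3 p.py
python3 -m handwheel '[[[0,0,0.8,0,0,0.00016,0.03],[0,0,0.8,0,0,0.00016,0.03],[0,0,0.8,0,0,0.00016,0.03],[0,0,0.8,0,0,0.00016,0.03],[0,0,0.8,0,0,0.00016,0.03],[0,0,0,0,0,0,0.03]]]' >/dev/null; python3 p.py
```

```text
3.2 yaw 11.42 tcp [0.5313 0.1078 0.0388] M [-0.105  0.184 -0.012] F [-0.4 -0.2  6. ] j6 72.8 w 43.4 0.013
3.6 yaw -0.64 tcp [0.5313 0.1078 0.0384] M [-0.001  0.263 -0.128] F [-0.6  0.2  5.2] j6 60.7 w 43.6 -0.102
4.2 yaw -24.66 tcp [0.5313 0.108  0.0376] M [ 0.184  0.279 -0.044] F [-0.6  1.1  6.6] j6 36.7 w 43.4 -0.165
```

```bash
cat > p.py <<'E'
from h import *
M=[];e=[]
for i in range(4):
    s=r.sense();M.append(s['moment'][2]);e.append(s['effort'][5]);cams.capture("top") if i<3 else 0
R=s['ee_rot'];print(s['time_s'],'yaw',np.degrees(np.arctan2(R[1,0],R[0,0])).round(2),'tcp',s['tcp_pos'].round(4),'M',np.round(M,3),np.mean(M).round(3),'eff',np.round(e,3),'F',s['wrist_force'].round(1),'j6',s['joints'][5].round(1),'w',round(s['gripper_width']*87,1))
E
python3 p.py; python3 -m handwheel '[[[0,0,0.5,0,0,0.0001,0.03],[0,0,0.5,0,0,0.0001,0.03],[0,0,0,0,0,0,0.03]]]' >/dev/null; python3 p.py
```

```text
4.35 yaw -24.59 tcp [0.5313 0.108  0.0375] M [-0.044 -0.104 -0.063 -0.101] -0.078 eff [-0.165  0.019  0.064  0.072] F [-0.8  0.4  5.5] j6 36.8 w 43.1
4.8 yaw -30.59 tcp [0.5313 0.108  0.0374] M [-0.073 -0.054  0.011 -0.061] -0.044 eff [-0.07   0.042  0.068  0.072] F [-0.7  0.9  6.3] j6 30.8 w 43.1
```

```bash
python3 -m handwheel '[[[0,0,0.6,0,0,0.00012,0.03],[0,0,0.6,0,0,0.00012,0.03],[0,0,0,0,0,0,0.03]]]' >/dev/null; python3 p.py
```

```text
5.25 yaw -37.79 tcp [0.5314 0.1081 0.0371] M [-0.01  -0.091 -0.062 -0.037] -0.05 eff [-0.101  0.034  0.066  0.072] F [-0.5  1.1  6.3] j6 23.6 w 43.2
```

```bash
python3 -m handwheel '[[[0,0,0.6,0,0,0.00012,0.03],[0,0,0.6,0,0,0.00012,0.03],[0,0,0,0,0,0,0.03]]]' >/dev/null; python3 p.py
```

```text
5.7 yaw -44.96 tcp [0.5315 0.108  0.0369] M [ 0.005 -0.     0.059  0.078] 0.036 eff [-0.204 -0.064 -0.032 -0.026] F [-0.6  0.6  6.5] j6 16.4 w 43.3
```

```bash
python3 -m handwheel '[[[0,0,0.5,0,0,0.0001,0.03],[0,0,0,0,0,0,0.03]]]' >/dev/null; python3 p.py
```

```text
6.05 yaw -47.94 tcp [0.5315 0.108  0.0368] M [0.092 0.092 0.047 0.101] 0.083 eff [-0.222 -0.112 -0.087 -0.083] F [-1.   1.   5.1] j6 13.4 w 43.0
```

```bash
python3 -m handwheel '[[[0,0,-0.6,0,0,-0.00012,0.03],[0,0,-1,0,0,-0.0002,0.03],[0,0,-1,0,0,-0.0002,0.03],[0,0,-1,0,0,-0.0002,0.03],[0,0,-1,0,0,-0.0002,0.03],[0,0,-1,0,0,-0.0002,0.03],[0,0,-1,0,0,-0.0002,0.03],[0,0,-1,0,0,-0.0002,0.03],[0,0,-1,0,0,-0.0002,0.03],[0,0,-0.8,0,0,-0.00016,0.03],[0,0,-0.5,0,0,-0.0001,0.03],[0,0,0,0,0,0,0.03]]]' >/dev/null; python3 p.py
python3 -m handwheel '[[[0,0,-0.5,0,0,-0.0001,0.03],[0,0,0,0,0,0,0.03]]]' >/dev/null; python3 p.py
```

```text
7.4 yaw 11.44 tcp [0.5313 0.1078 0.0388] M [0.006 0.084 0.06  0.067] 0.054 eff [ 0.102 -0.014 -0.041 -0.046] F [-0.9  0.2  5.8] j6 72.8 w 43.6
7.75 yaw 14.29 tcp [0.5313 0.1078 0.0389] M [-0.588 -0.453 -0.492 -0.505] -0.51 eff [0.667 0.521 0.494 0.491] F [ 0.2 -0.1  5.6] j6 75.7 w 43.1
```

```bash
python3 -m handwheel '[[[0,0,0.5,0,0,0.0001,0.03],[0,0,1,0,0,0.0002,0.03],[0,0,1,0,0,0.0002,0.03],[0,0,1,0,0,0.0002,0.03],[0,0,1,0,0,0.0002,0.03],[0,0,1,0,0,0.0002,0.03],[0,0,1,0,0,0.0002,0.03],[0,0,1,0,0,0.0002,0.03],[0,0,1,0,0,0.0002,0.03],[0,0,0.6,0,0,0.0001,0.03],[0,0,0.6,0,0,0.0001,0.03],[0,0,0,0,0,0,0.03]]]' >/dev/null; python3 p.py
```

```text
9.1 yaw -43.79 tcp [0.5314 0.1081 0.0369] M [-0.063 -0.098 -0.096 -0.078] -0.084 eff [-0.104  0.033  0.066  0.071] F [-1.1  1.9  5.9] j6 17.6 w 43.3
```

```bash
python3 -m handwheel '[[[0,0,0.6,0,0,0.00012,0.03],[0,0,0.6,0,0,0.00012,0.03],[0,0,0,0,0,0,0.03]]]' >/dev/null; python3 p.py
```

```text
9.55 yaw -50.99 tcp [0.5315 0.1081 0.0367] M [-0.118 -0.109 -0.068 -0.08 ] -0.094 eff [-0.105  0.033  0.065  0.071] F [0.1 1.8 5.2] j6 10.4 w 43.1
```

```bash
python3 -m handwheel '[[[0,0,0.7,0,0,0.00014,0.03],[0,0,0.7,0,0,0.00014,0.03],[0,0,0,0,0,0,0.03]]]' >/dev/null; python3 p.py
```

```text
10.0 yaw -59.39 tcp [0.5315 0.1082 0.0364] M [-0.084 -0.073 -0.073 -0.003] -0.058 eff [-0.137  0.025  0.064  0.071] F [-0.9  2.6  4.9] j6 2.0 w 43.6
```

Running true. On to −95°, then small steps.

```bash
python3 -m handwheel '[[[0,0,0.8,0,0,0.00016,0.03],[0,0,1,0,0,0.0002,0.03],[0,0,1,0,0,0.0002,0.03],[0,0,1,0,0,0.0002,0.03],[0,0,1,0,0,0.0002,0.03],[0,0,0.6,0,0,0.00012,0.03],[0,0,0.6,0,0,0.00012,0.03],[0,0,0,0,0,0,0.03]]]' >/dev/null; python3 p.py
```

```text
10.95 yaw -95.37 tcp [0.5317 0.1082 0.0352] M [-0.125 -0.022 -0.065 -0.034] -0.062 eff [-0.11   0.031  0.065  0.071] F [-0.5  1.6  5.7] j6 -34.0 w 43.3
```

```bash
python3 -m handwheel '[[[0,0,0.6,0,0,0.00012,0.03],[0,0,0.6,0,0,0.00012,0.03],[0,0,0,0,0,0,0.03]]]' >/dev/null; python3 p.py
```

```text
11.4 yaw -102.57 tcp [0.5318 0.1083 0.035 ] M [-0.055 -0.06  -0.06  -0.09 ] -0.066 eff [-0.105  0.032  0.065  0.071] F [-0.6  2.2  5.1] j6 -41.2 w 43.2
```

```bash
python3 -m handwheel '[[[0,0,0.6,0,0,0.00012,0.03],[0,0,0.6,0,0,0.00012,0.03],[0,0,0,0,0,0,0.03]]]' >/dev/null; python3 p.py
```

```text
11.85 yaw -109.77 tcp [0.5318 0.1083 0.0347] M [-0.066 -0.057 -0.143 -0.079] -0.086 eff [-0.105  0.032  0.065  0.071] F [0.6 2.2 4.5] j6 -48.4 w 43.2
```

```bash
python3 -m handwheel '[[[0,0,0.6,0,0,0.00012,0.03],[0,0,0,0,0,0,0.03]]]' >/dev/null; python3 p.py
```

```text
12.2 yaw -113.36 tcp [0.5318 0.1082 0.0346] M [-0.123 -0.042 -0.076 -0.058] -0.075 eff [-0.101  0.033  0.065  0.071] F [0.9 1.5 5.4] j6 -52.0 w 43.5
```

```bash
python3 -m handwheel '[[[0,0,0.6,0,0,0.00012,0.03],[0,0,0,0,0,0,0.03]]]' >/dev/null; python3 p.py
```

```text
12.55 yaw -116.95 tcp [0.5318 0.1082 0.0345] M [-0.04  -0.021 -0.047 -0.008] -0.029 eff [-0.149 -0.02   0.011  0.016] F [-0.5 -0.1  5.8] j6 -55.6 w 43.2
```

```bash
python3 -m handwheel '[[[0,0,0.5,0,0,0.0001,0.03],[0,0,0.5,0,0,0.0001,0.03],[0,0,0,0,0,0,0.03]]]' >/dev/null; python3 p.py
```

```text
13.0 yaw -122.91 tcp [0.5318 0.1081 0.0343] M [0.097 0.057 0.027 0.069] 0.063 eff [-0.237 -0.126 -0.1   -0.095] F [0.6 0.7 5.6] j6 -61.6 w 43.2
```

```bash
python3 -m handwheel '[[[0,0,0.5,0,0,0.0001,0.03],[0,0,0,0,0,0,0.03]]]' >/dev/null; python3 p.py
```

```text
13.35 yaw -125.9 tcp [0.5318 0.108  0.0342] M [0.144 0.188 0.175 0.171] 0.169 eff [-0.287 -0.181 -0.156 -0.151] F [0.2 0.5 5.1] j6 -64.6 w 43.4
```

```bash
python3 -m handwheel '[[[0,0,0.25,0,0,0.00005,0.03],[0,0,0,0,0,0,0.03]]]' >/dev/null; python3 p.py
python3 -m handwheel '[[[0,0,0,0,0,0,0.055],[0,0,0,0,0,0,0.075],[0,0,0,0,0,0,0.075],[0,0,0,0,0,-0.01,0.075],[0,0,0,0,0,-0.03,0.08],[0,0,0,0,0,-0.04,0.087],[0,0,0,0,0,-0.04,0.087],[0,0,0,0,0,-0.02,0.087],[0,0,0,0,0,0,0.087]]]'
```

```text
13.7 yaw -127.39 tcp [0.5318 0.108  0.0342] M [0.171 0.152 0.196 0.225] 0.186 eff [-0.245 -0.19  -0.18  -0.179] F [ 0.1 -0.2  5.1] j6 -66.1 w 43.2
time_s: 14.6
tcp_pos: [0.5324, 0.1082, 0.1774]
ee_rot: [[-0.608, -0.794, 0.008], [-0.794, 0.608, 0.003], [-0.007, -0.004, -1.0]]
wrist_force: [0.7, 0.7, -0.4]
gripper_width: 1.0
gripper_force: 0.0
```

```bash
python3 -m handwheel '[[[0,0,-1.3,0,0,0,0.087],[0,0,-1.3,0,0,0,0.087],[0,0,-1.3,0,0,0,0.087],[0,0,-1.3,0,0,0,0.087],[0,0,-1.3,0,0,0,0.087],[0,0,-1.3,0,0,0,0.087],[0,0,-1.3,0,0,0,0.087],[0,0,-1.3,0,0,0,0.087],[0,0,-1.3,0,0,0,0.087],[0,0,-1.3,0,0,0,0.087],[0,0,-1.3,0,0,0,0.087],[0,0,-1.3,0,0,0,0.087]]]'; python3 -m handwheel '[[[0,0,-1.3,0,0,0,0.087],[0,0,-1.3,0,0,0,0.087],[0,0,-1.3,0,0,0,0.087],[0,0,-1.3,0,0,0,0.087],[0,0,-0.7,0,0,0,0.087],[0,0,0,0,0,0,0.087]]]' >/dev/null; python3 p.py
```

```text
time_s: 15.8
tcp_pos: [0.5296, 0.1071, 0.172]
ee_rot: [[0.833, -0.553, -0.002], [-0.553, -0.833, -0.001], [-0.001, 0.002, -1.0]]
wrist_force: [0.7, 1.0, -0.9]
gripper_width: 1.005
gripper_force: 0.0
16.55 yaw 1.41 tcp [0.5301 0.1073 0.1725] M [ 0.007 -0.025 -0.015 -0.015] -0.012 eff [ 0.286  0.084  0.015 -0.003] F [-1.  -0.1 -0. ] j6 62.8 w 86.5
```

```bash
python3 -m handwheel '[[[0,0,0,0.005,0.03,0,0.087],[0,0,0,0.007,0.04,0,0.087],[0,0,0,0.007,0.04,0,0.087],[0,0,0,0.006,0.04,0,0.087],[0,0,0,0.005,0.03,0,0.087],[0,0,0,0,0,0,0.087],[0,0,0,0,0,0,0.087]]]'
python3 - <<'E'
from h import *
s=r.sense();print(s['tcp_pos'],s['joints'][5])
im=cams.capture("wrist")[:,:,::-1][120:300,130:430]
cv2.imwrite("pics/w2.png",cv2.resize(im,None,fx=2.6,fy=2.6))
E
python3 p.py
```

```text
time_s: 17.25
tcp_pos: [0.5649, -0.0722, 0.1726]
ee_rot: [[1.0, 0.024, -0.001], [0.024, -1.0, 0.0], [-0.001, -0.0, -1.0]]
wrist_force: [0.4, -0.5, 0.7]
gripper_width: 1.004
gripper_force: 0.0
[ 0.56490924 -0.07221812  0.17255969] 82.36815415262163
17.45 yaw 1.57 tcp [ 0.5651 -0.0707  0.173 ] M [-0.027  0.003 -0.027 -0.034] -0.021 eff [-0.004 -0.006 -0.005 -0.004] F [0.1 0.7 0.3] j6 82.4 w 86.9
```

View pics/w2.png

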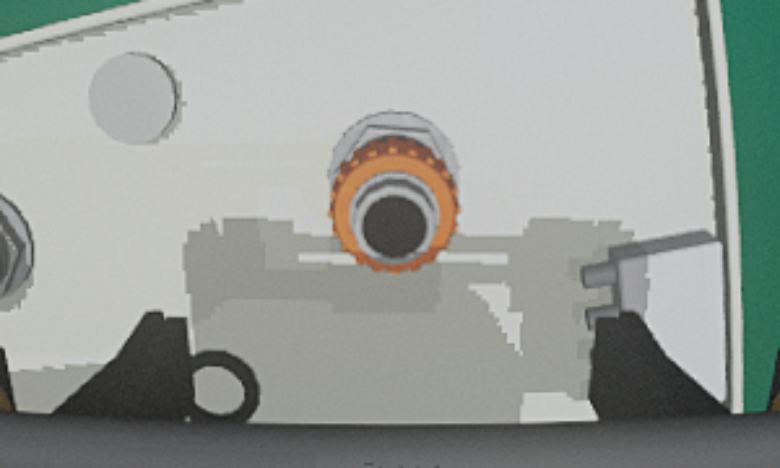

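```bash
python3 - <<'E'
from h import *
s=r.sense();print(wrist((281.5,206.2),.078,s),s['tcp_pos'])
E
python3 -m handwheel '[[[0,0,0,0,0,0.03,0.075],[0,0,0,0,0,0.04,0.07],[0,0,0,0,0,0.04,0.065],[0,0,0,0,0,0.02,0.06],[0,0,0,0,0,0.005,0.055],[0,0,0,0,0,0,0.05],[0,0,0,0,0,0,0.05]]]' >/dev/null; python3 p.py
```

```text
[ 0.56536736 -0.0730553   0.078     ] [ 0.56506105 -0.07065928  0.1730201 ]
18.3 yaw 1.51 tcp [ 0.5662 -0.0714  0.0396] M [-0.067 -0.005  0.02   0.003] -0.012 eff [-0.001 -0.001 -0.    -0.   ] F [-0.  -0.5 -0.4] j6 82.4 w 50.2
```

```bash
python3 -m handwheel '[[[0,0,0,-0.0005,0.0015,0.001,0.05],[0,0,0,0,0,0,0.046],[0,0,0,0,0,0,0.03],[0,0,0,0,0,0,0.03],[0,0,0,0,0,0,0.03]]]' ; python3 p.py
python3 -m handwheel '[[[0,0,0.7,0,0,0.00014,0.03],[0,0,0.7,0,0,0.00014,0.03],[0,0,0.6,0,0,0.00012,0.03],[0,0,0,0,0,0,0.03]]]' >/dev/null; python3 p.py
```

```text
time_s: 18.8
tcp_pos: [0.5647, -0.0732, 0.0372]
ee_rot: [[1.0, 0.026, 0.0], [0.026, -1.0, 0.0], [0.0, -0.0, -1.0]]
wrist_force: [-0.6, 1.2, 1.7]
gripper_width: 0.494
gripper_force: 30.0
18.95 yaw 1.5 tcp [ 0.5648 -0.0732  0.0372] M [-0.048 -0.042  0.013  0.001] -0.019 eff [0.018 0.018 0.019 0.019] F [-0.5  0.8  3.2] j6 82.6 w 43.4
19.5 yaw -10.44 tcp [ 0.5648 -0.073   0.0367] M [-0.119 -0.032 -0.047 -0.018] -0.054 eff [-0.148  0.004  0.053  0.048] F [-1.5  2.   3.8] j6 70.6 w 43.2
```

```bash
python3 -m handwheel '[[[0,0,0.8,0,0,0.00016,0.03],[0,0,0.8,0,0,0.00016,0.03],[0,0,0.8,0,0,0.00016,0.03],[0,0,0.8,0,0,0.00016,0.03],[0,0,0.8,0,0,0.00016,0.03],[0,0,0,0,0,0,0.03]]]' >/dev/null; python3 p.py
```

```text
20.25 yaw -34.4 tcp [ 0.5649 -0.0728  0.0359] M [-0.133 -0.057 -0.059 -0.036] -0.071 eff [-0.221 -0.015  0.047  0.029] F [-1.5  4.5  4.4] j6 46.7 w 43.0
```

```bash
python3 -m handwheel '[[[0,0,0.6,0,0,0.00012,0.03],[0,0,0.6,0,0,0.00012,0.03],[0,0,0,0,0,0,0.03]]]' >/dev/null; python3 p.py
```

```text
20.7 yaw -41.62 tcp [ 0.565  -0.0728  0.0357] M [-0.005 -0.008 -0.091 -0.057] -0.04 eff [-0.106  0.029  0.061  0.067] F [-0.9  5.9  4.4] j6 39.5 w 42.9
```

```bash
python3 -m handwheel '[[[0,0,0.6,0,0,0.00012,0.03],[0,0,0.6,0,0,0.00012,0.03],[0,0,0,0,0,0,0.03]]]' >/dev/null; python3 p.py
```

```text
21.15 yaw -48.82 tcp [ 0.565  -0.0727  0.0355] M [-0.054 -0.082 -0.06  -0.051] -0.062 eff [-0.106  0.029  0.061  0.067] F [-0.8  5.3  3.9] j6 32.3 w 43.1
```

```bash
python3 -m handwheel '[[[0,0,0.6,0,0,0.00012,0.03],[0,0,0.6,0,0,0.00012,0.03],[0,0,0,0,0,0,0.03]]]' >/dev/null; python3 p.py
```

```text
21.6 yaw -56.01 tcp [ 0.5651 -0.0727  0.0352] M [ 0.017 -0.035 -0.052 -0.097] -0.042 eff [-0.137  0.005  0.038  0.043] F [-1.9  6.3  4. ] j6 25.1 w 42.9
```

```bash
python3 -m handwheel '[[[0,0,0.6,0,0,0.00012,0.03],[0,0,0.6,0,0,0.00012,0.03],[0,0,0,0,0,0,0.03]]]' >/dev/null; python3 p.py
```

```text
22.05 yaw -63.18 tcp [ 0.5651 -0.0727  0.035 ] M [0.086 0.117 0.06  0.116] 0.095 eff [-0.257 -0.116 -0.084 -0.078] F [-1.3  5.3  4. ] j6 17.9 w 43.5
```

```bash
python3 -m handwheel '[[[0,0,-0.7,0,0,-0.00014,0.03],[0,0,-1.1,0,0,-0.00022,0.03],[0,0,-1.1,0,0,-0.00022,0.03],[0,0,-1.1,0,0,-0.00022,0.03],[0,0,-1.1,0,0,-0.00022,0.03],[0,0,-1.1,0,0,-0.00022,0.03],[0,0,-1.1,0,0,-0.00022,0.03],[0,0,-1.1,0,0,-0.00022,0.03],[0,0,-1,0,0,-0.0002,0.03],[0,0,-0.9,0,0,-0.00018,0.03],[0,0,-0.5,0,0,-0.0001,0.03],[0,0,0,0,0,0,0.03]]]' >/dev/null; python3 p.py
python3 -m handwheel '[[[0,0,-0.25,0,0,-0.00005,0.03],[0,0,0,0,0,0,0.03]]]' >/dev/null; python3 p.py
```

```text
23.4 yaw 1.49 tcp [ 0.5647 -0.0732  0.0371] M [-0.015  0.044  0.05   0.119] 0.049 eff [ 0.135  0.007 -0.037 -0.049] F [-1.4  3.3  5.5] j6 82.6 w 43.3
23.75 yaw 3.03 tcp [ 0.5648 -0.0732  0.0372] M [0.029 0.008 0.041 0.048] 0.031 eff [ 0.014 -0.04  -0.05  -0.051] F [-2.2  3.3  4.6] j6 84.1 w 43.5
```

```bash
python3 -m handwheel '[[[0,0,-0.25,0,0,-0.00005,0.03],[0,0,0,0,0,0,0.03]]]' >/dev/null; python3 p.py
```

```text
24.1 yaw 4.53 tcp [ 0.5648 -0.0733  0.0372] M [ 0.068 -0.015  0.081  0.113] 0.062 eff [ 0.014 -0.039 -0.049 -0.05 ] F [-1.4  2.3  4.9] j6 85.6 w 43.2
```

```bash
python3 -m handwheel '[[[0,0,-0.25,0,0,-0.00005,0.03],[0,0,0,0,0,0,0.03]]]' >/dev/null; python3 p.py
```

```text
24.45 yaw 6.03 tcp [ 0.5648 -0.0733  0.0373] M [0.082 0.062 0.145 0.098] 0.097 eff [ 0.014 -0.039 -0.049 -0.05 ] F [-1.   2.8  4.8] j6 87.1 w 43.3
```

```bash
python3 -m handwheel '[[[0,0,-0.25,0,0,-0.00005,0.03],[0,0,0,0,0,0,0.03]]]' >/dev/null; python3 p.py
```

```text
24.8 yaw 7.53 tcp [ 0.5647 -0.0733  0.0373] M [0.008 0.078 0.021 0.02 ] 0.032 eff [ 0.014 -0.039 -0.049 -0.05 ] F [-1.6  3.   5.9] j6 88.6 w 43.3
```

```bash
python3 -m handwheel '[[[0,0,-0.25,0,0,-0.00005,0.03],[0,0,0,0,0,0,0.03]]]' >/dev/null; python3 p.py
```

```text
25.15 yaw 8.96 tcp [ 0.5648 -0.0733  0.0373] M [-0.182 -0.226 -0.213 -0.226] -0.212 eff [0.285 0.217 0.205 0.204] F [-1.6  3.2  4.4] j6 90.1 w 43.4
```

```bash
python3 -m handwheel '[[[0,0,-0.15,0,0,-0.00003,0.03],[0,0,0,0,0,0,0.03]]]' >/dev/null; python3 p.py
```

```text
25.5 yaw 9.76 tcp [ 0.5648 -0.0733  0.0374] M [-0.625 -0.546 -0.553 -0.496] -0.555 eff [0.623 0.578 0.572 0.572] F [-0.8  2.5  5. ] j6 90.9 w 43.3
```

```bash
python3 -m handwheel '[[[0,0,0.5,0,0,0.0001,0.03],[0,0,1.1,0,0,0.00022,0.03],[0,0,1.1,0,0,0.00022,0.03],[0,0,1.1,0,0,0.00022,0.03],[0,0,1.1,0,0,0.00022,0.03],[0,0,1.1,0,0,0.00022,0.03],[0,0,1.1,0,0,0.00022,0.03],[0,0,1.1,0,0,0.00022,0.03],[0,0,1.1,0,0,0.00022,0.03],[0,0,0.8,0,0,0.00016,0.03],[0,0,0.6,0,0,0.00012,0.03],[0,0,0,0,0,0,0.03]]]' >/dev/null; python3 p.py
```

```text
26.85 yaw -54.3 tcp [ 0.5651 -0.0727  0.0353] M [-0.101 -0.017 -0.037 -0.062] -0.054 eff [-0.11   0.03   0.063  0.069] F [-1.5  5.9  5.8] j6 26.8 w 43.3
```

```bash
python3 -m handwheel '[[[0,0,0.6,0,0,0.00012,0.03],[0,0,0.6,0,0,0.00012,0.03],[0,0,0,0,0,0,0.03]]]' >/dev/null; python3 p.py
```

```text
27.3 yaw -61.5 tcp [ 0.5651 -0.0726  0.035 ] M [ 0.004 -0.086 -0.107 -0.048] -0.059 eff [-0.107  0.03   0.063  0.069] F [-1.   5.5  4.5] j6 19.6 w 43.2
```

```bash
python3 -m handwheel '[[[0,0,0.8,0,0,0.00016,0.03],[0,0,1,0,0,0.0002,0.03],[0,0,1,0,0,0.0002,0.03],[0,0,1,0,0,0.0002,0.03],[0,0,1,0,0,0.0002,0.03],[0,0,1,0,0,0.0002,0.03],[0,0,0.6,0,0,0.00012,0.03],[0,0,0.4,0,0,0.00008,0.03],[0,0,0,0,0,0,0.03]]]' >/dev/null; python3 p.py
```

```text
28.35 yaw -102.29 tcp [ 0.5657 -0.0725  0.0337] M [-0.021 -0.12  -0.036 -0.023] -0.05 eff [-0.045  0.046  0.066  0.07 ] F [-0.7  6.3  4.3] j6 -21.2 w 43.0
```

```bash
python3 -m handwheel '[[[0,0,0.6,0,0,0.00012,0.03],[0,0,0.6,0,0,0.00012,0.03],[0,0,0,0,0,0,0.03]]]' >/dev/null; python3 p.py
```

```text
28.8 yaw -109.49 tcp [ 0.5658 -0.0725  0.0334] M [-0.035 -0.083 -0.075 -0.096] -0.072 eff [-0.106  0.031  0.064  0.07 ] F [-0.6  5.6  2.8] j6 -28.4 w 43.1
```

```bash
python3 -m handwheel '[[[0,0,0.6,0,0,0.00012,0.03],[0,0,0,0,0,0,0.03]]]' >/dev/null; python3 p.py
```

```text
29.15 yaw -113.09 tcp [ 0.5658 -0.0725  0.0333] M [-0.039 -0.118  0.    -0.083] -0.06 eff [-0.098  0.032  0.064  0.07 ] F [-0.9  5.7  2.4] j6 -32.0 w 43.1
```

```bash
python3 -m handwheel '[[[0,0,0.6,0,0,0.00012,0.03],[0,0,0,0,0,0,0.03]]]' >/dev/null; python3 p.py
```

```text
29.5 yaw -116.69 tcp [ 0.5659 -0.0726  0.0332] M [-0.105 -0.104 -0.041 -0.095] -0.086 eff [-0.098  0.032  0.064  0.07 ] F [0.1 5.3 3.4] j6 -35.6 w 43.5
```

```bash
python3 -m handwheel '[[[0,0,0.6,0,0,0.00012,0.03],[0,0,0.2,0,0,0.00004,0.03],[0,0,0,0,0,0,0.03]]]' >/dev/null; python3 p.py
```

```text
29.95 yaw -121.47 tcp [ 0.5658 -0.0726  0.033 ] M [ 0.003  0.051 -0.006  0.009] 0.014 eff [-0.061 -0.009 -0.001 -0.001] F [-0.6  4.4  3.8] j6 -40.4 w 43.0
```

```bash
python3 -m handwheel '[[[0,0,0.6,0,0,0.00012,0.03],[0,0,0.2,0,0,0.00004,0.03],[0,0,0,0,0,0,0.03]]]' >/dev/null; python3 p.py
```

```text
30.4 yaw -126.24 tcp [ 0.5658 -0.0726  0.0329] M [0.069 0.131 0.059 0.085] 0.086 eff [-0.151 -0.099 -0.091 -0.091] F [0.1 4.5 4. ] j6 -45.2 w 43.5
```

```bash
python3 -m handwheel '[[[0,0,0.45,0,0,0.00008,0.03],[0,0,0.25,0,0,0.00005,0.03],[0,0,0,0,0,0,0.03]]]' >/dev/null; python3 p.py
```

```text
30.85 yaw -130.42 tcp [ 0.5658 -0.0726  0.0328] M [0.151 0.2   0.184 0.153] 0.172 eff [-0.236 -0.181 -0.17  -0.169] F [0.1 5.1 3.1] j6 -49.4 w 43.2
```

```bash
python3 -m handwheel '[[[0,0,0,0,0,0,0.055],[0,0,0,0,0,0,0.075],[0,0,0,0,0,0,0.075],[0,0,0,0,0,-0.01,0.075],[0,0,0,0,0,-0.03,0.08],[0,0,0,0,0,-0.04,0.087],[0,0,0,0,0,-0.04,0.087],[0,0,0,0,0,-0.03,0.087],[0,0,0,0,0,-0.03,0.087],[0,0,0,0,0,0,0.087],[0,0,0,0,0,0,0.087]]]'
python3 - <<'E'
from h import *
cv2.imwrite("pics/w3.png",cams.capture("wrist")[:,:,::-1])
E
```

```text
time_s: 31.95
tcp_pos: [0.5646, -0.0733, 0.2136]
ee_rot: [[-0.65, -0.76, 0.002], [-0.76, 0.65, 0.001], [-0.002, -0.001, -1.0]]
wrist_force: [0.9, -0.3, -1.8]
gripper_width: 0.998
gripper_force: 0.0
```

View pics/w3.png

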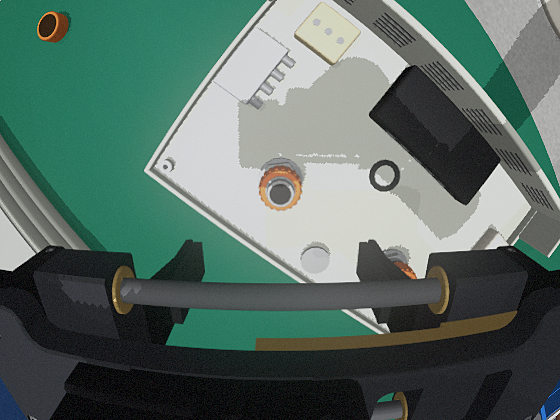

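The picture shows ring b at (281,188), sunk near its seal. The plug at (315,258) and the spare seal at (385,175) have not moved, and the gripper is clear.

```bash
python3 -c "
from station import r
print(r.finish_job())"
```

```text
the job is handed in; nothing more can be done
None
```

Both rings were crossed; I backed each off to its stop, restarted it true, turned it snug (estimated at about 0.25 N m on the seal) and let go, and handed the job in at about 32 s. The back stop read about 0.5 N m on each ring, above the 0.46 N m limit given for the seal and crossed thread. No verdict came back.

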